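# Clamp a post foot to a T-slot base

### The job

Take the T-bolt with its wing knob out of the plastic stand, lower its head lengthwise through the slot of the aluminium base in front of the fork, and turn it a quarter turn clockwise so that the head lies square under the lips of the slot. Then slide it along the slot into the fork of the steel post foot until its stud meets the root of the fork, without pushing the foot along, and screw the knob down clockwise until the spring washer under it is pressed onto the fork and about half to two thirds of its gap is closed: firmly hand-tight, not over-tight. Let go, and leave the bottles and the beaker alone.

Things in the scene. Friction and masses are not known exactly. Their poses are not given: they have to be found in the camera images.
- knob_bar (a point): centre of the wing knob's grip bar: upright black bar 44 mm long (this point's x), 14 thick (y), 28 tall, on a steel flange 25 mm wide, 4 high. The knob is the T-bolt's nut: turned clockwise (from above) against the bolt it comes down 2.55 mm per rad (quick thread, does not run back; friction 0.06 N m). While the head is free to turn, the bolt turns with the knob
- washer_face (a point): underside of the spring washer below the knob's flange (27 mm wide, 4 high), 25 mm below knob_bar; 3 mm gap to the flange: it starts to yield at 3 N, 8 N per mm. With the head up under the lips and the foot below it, 3.7 to 6 mm of slack (hidden, varies) is taken up by 1.4 to 2.4 rad; from contact about 0.35 rad gives 10 N, 0.8 rad about 18 N, over 45 N is over-tight
- bolt_head (a point): centre of the T-bolt's steel head, 30 mm long (this point's x), 18 wide, 8 high, two opposite corners relieved so that in the slot it turns clockwise from lengthwise to square and stops there on the channel's side walls. A 10 mm stud rises from it (z up) into the knob; washer_face starts 21.7 to 24 mm above this point. At the start the head stands in the stand's recess
- slot (a point): on the fixed dull grey aluminium base (220 x 110 x 24 mm), centre of its top face, mid-slot; x runs along the slot, z up. The slot's mouth is 20 mm wide, the lips 6 mm thick; under them the channel is 31 mm wide and 10 mm high, its floor 16 mm below this point. The slot runs from x = -100 to +100 mm, ends closed; the foot covers it from the fork on towards +x
- fork_seat (a point): on top of the steel post foot (8 mm thick, 50 wide, lying on the base), where the stud's axis stands when fully home in the fork; axes as slot. The fork opens to -x, 12.5 mm wide, tines reach 35 mm to -x of this point, flared over the last 7; 70 mm to +x stands a post 16 mm thick, 74 mm above the base. The foot is not fixed: it slides along if pushed with over 15 N
- stand: grey plastic storage stand, 64 x 50 x 24 mm, fixed; origin under its centre; recess 33 mm (x) by 21 mm, 12 mm deep, in its top, in which the bolt's head stands
- bottle_brown: brown bottle, 79 x 78 x 126 mm, origin under its centre
- beaker_mid: glass beaker, 67 mm wide, 74 mm tall, origin under its centre
- bottle_powder: clear bottle with powder, 77 mm wide, 128 mm tall, origin under its centre

How it is judged:
By the outcome, as a careful person would: the job done as asked, in the order asked, and still so for the second after the job is handed in, with the robot touching nothing.
It also fails if it takes over 72 s, if anything falls off the work surface, if the arm or the gripper's body presses on something with over 40 N, if the wrist force passes 120 N, or if a joint passes its speed limit or range.

### The arm

A 6-joint arm with a two-finger parallel gripper is mounted at the origin on a cart in front of the work surface, level with it; the furniture and walls round the work are solid. World frame = base frame: x ahead of the robot, y to its left, z up, the work surface at z = 0. Lengths are in m, angles in rad, forces in N, time in s.
With the tool pointing down it reaches from about 0.35 to 0.875 m from the base axis. Payload 15.5 kg.
Tool frame: the origin (TCP) lies midway between the tips of the shut fingers; the grasp point (between the pads) lies 19 mm behind it (env.tcp_to_grasp is the distance from the TCP to the grasp point, in m); y points along the fingers, z is the direction in which the jaws open and shut, and the axes are right-handed (so a half turn about y gives the same grasp; the last joint's range is limited). The gripper opens to 85 mm and grips with 20 to 120 N. Pads are 22 mm wide; open, the fingers measure 114 mm over their backs; the gripper's body (76 mm by 85 mm) begins 54 mm behind the grasp point. The pads swing forward as they close: fully open they stand 13 mm farther back than shut.
Start: joints at [-1.393, 0.494, 1.345, -0, 1.302, -0.096], TCP at [0.169, -0.602, 0.231] pointing down, gripper open.
Joint ranges: [-2.91, 2.91], [-0.82, 2.16], [0.22, 2.67], [-1.22, 4.37], [0.12, 2.79], [-3.08, 3.08]. Speed limits (rad/s): [1.89, 1.89, 2.57, 3.01, 3.01, 3.01].

### API

Orientations are given as a rotation vector (axis times angle).
In Python, from rig import env, kinematics, optics, job gives the robot as it stands. Calls block until the motion is done:
- env.move_pose(position, orientation): joint-space move of the TCP to a pose.
- env.move_straight(position, vel=0.15, ori=None, until_force=None): straight line of the TCP; ori=None keeps the orientation; vel is the mean speed in m/s. With until_force (N) it stops when the force on the tool has changed by that much, and returns True; else False.
- env.set_joints(angles): joint-space move.
- env.open_jaws() and env.gripper_close(): open the fingers fully, or close them until they stop; the grip force is fixed at half the most.
- env.pause(seconds).
- kinematics.inverse_kinematics(position, orientation): joint angles nearest the present ones, or None.
- env.state(): the state.
- optics.read_camera(name): name is "side" or "top"; returns the picture (420x560x3 uint8, red, green, blue); there is no depth.
- optics.camera_info(name): a dict with "K" (3x3 intrinsics, pixels), "extrinsics" (4x4, takes a point from world to camera coordinates). Camera axes: x right, y down, z forward; pixel columns grow to the right and rows downward; lengths in m; the calibration is good to about 2 mm. A picture is of the moment at which its call begins. camera_info takes no time and is no camera call.
A pose or a line that the arm cannot do raises env.MotionError and nothing moves.
- job.close_job(): hands the job in, once; it reports no verdict.
The state is a dict: "clock": time; "qpos": joint angles; "joint_velocities": joint speeds; "joint_torque": joint torques, N m; "eef_pos": TCP position; "orientation": TCP orientation; "contact_force": force on the tool from outside, world axes, zero at the start; "torque": the same for the moment, N m; "gripper_width": finger opening in m.
Only numpy, scipy, OpenCV 4.12 (cv2) and the standard library are available. Lean on these libraries where they do the work, as an engineer would, in place of code of your own. Each camera call takes 0.05 s, during which the arm holds its last target.

## Working session

There is one attempt and no reset: what is moved stays moved. The work goes in short steps, each a Python script; the robot and the scene stay as the last script left them, time stands still between calls to the robot, and variables do not carry over. Pictures are saved under pics/ and viewed, and the job is handed in when it is done.

```bash
ls -la; mkdir -p pics
python3 - <<'E'
from rig import env, kinematics, optics, job
import cv2
for n in("side","top"):
    im=optics.read_camera(n); cv2.imwrite(f"pics/{n}0.png",cv2.cvtColor(im,cv2.COLOR_RGB2BGR))
    c=optics.camera_info(n); print(n,c["K"],c["extrinsics"])
s=env.state(); print({k:s[k] for k in("clock","eef_pos","orientation","gripper_width","contact_force")}, env.tcp_to_grasp)
E
```

```text
total 12
drwxr-xr-x  3 agent agent 4096 Dec  6 03:23 .
drwxr-xr-x 23 root  root  4096 Dec  6 03:23 ..
drwxr-xr-x  2 agent agent 4096 Dec  6 03:23 pics
side [[527.28133895   0.         281.95130265]
 [  0.         527.28133895 210.8741542 ]
 [  0.           0.           1.        ]] [[ 0.99077622 -0.13442484 -0.01710095 -0.56494642]
 [-0.11441929 -0.76228284 -0.63705031  0.11104111]
 [ 0.07259963  0.63313098 -0.7706325   1.28945413]
 [ 0.          0.          0.          1.        ]]
top [[413.30695467   0.         278.20525302]
 [  0.         413.30695467 203.35039175]
 [  0.           0.           1.        ]] [[ 0.07935064 -0.996833    0.00523967 -0.03040345]
 [-0.97136638 -0.07850212 -0.22424265  0.55798733]
 [ 0.22394379  0.01270416 -0.97451926  0.91047571]
 [ 0.          0.          0.          1.        ]]
{'clock': 0.1, 'eef_pos': array([ 0.16894456, -0.60141387,  0.23076728]), 'orientation': array([-0.28596464,  2.07607558, -2.07381929]), 'gripper_width': 0.08556199424974026, 'contact_force': array([ 0.34092122, -0.02892268,  0.46744657])} 0.0187
```

View pics/side0.png

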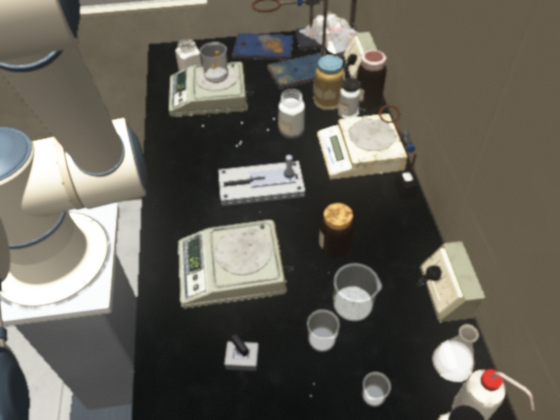

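View pics/top0.png

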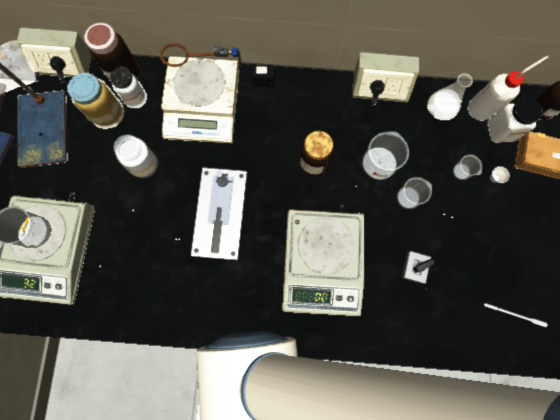

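The base with the foot is at side (262,182) and top (218,213). The stand with the knob is at side (241,353) and top (419,266). I'll zoom in on both.

Run:
```python
import cv2, numpy as np
s=cv2.imread("pics/side0.png");t=cv2.imread("pics/top0.png")
def crop(im,x0,y0,x1,y1,k): return cv2.resize(im[y0:y1,x0:x1],None,fx=k,fy=k,interpolation=cv2.INTER_CUBIC)
cv2.imwrite("pics/c1.png",crop(s,210,145,310,210,7))
cv2.imwrite("pics/c2.png",crop(t,185,160,250,265,5.5))
a=crop(s,215,325,265,375,8);b=crop(t,395,240,445,290,8)
cv2.imwrite("pics/c3.png",np.hstack([a,b]))
```

```text
(no output)
```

View pics/c1.png

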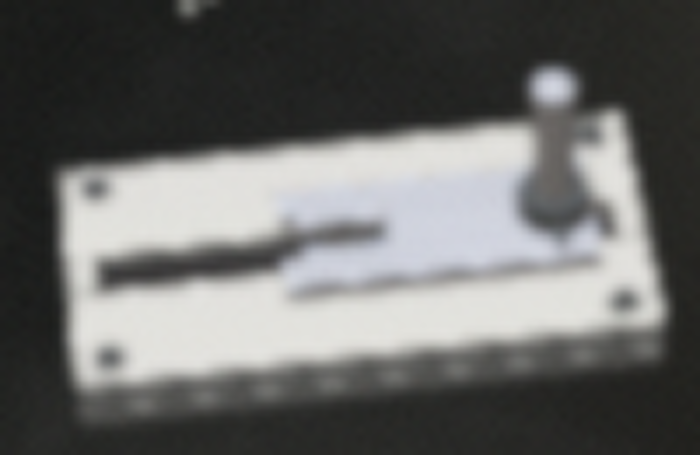

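View pics/c2.png

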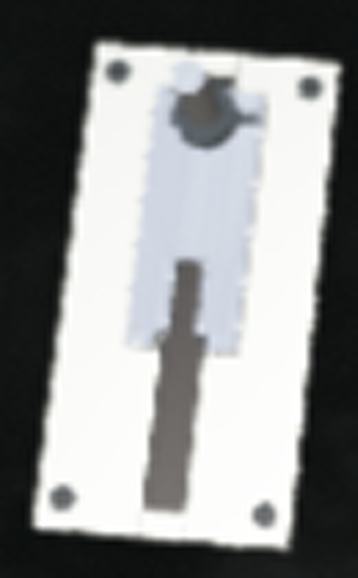

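View pics/c3.png

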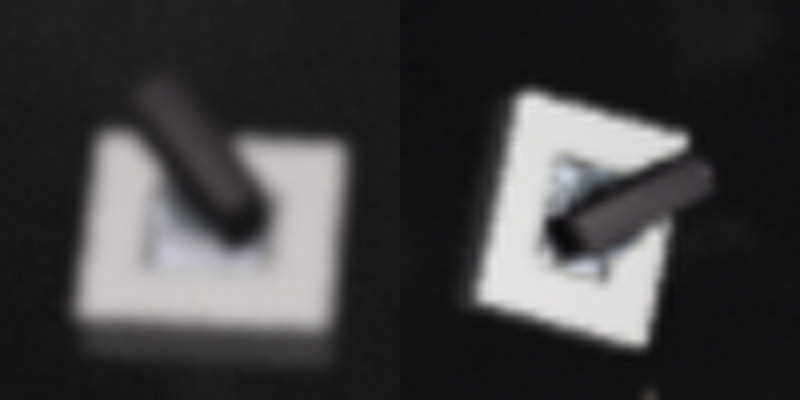

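```bash
cat > h.py <<'E'
import numpy as np, cv2
from rig import env, kinematics, optics, job
CI={n:optics.camera_info(n) for n in("side","top")}
def ray(n,px):
    c=CI[n];E=np.array(c["extrinsics"]);R=E[:3,:3];o=-R.T@E[:3,3]
    px=np.atleast_2d(np.asarray(px,float));d=np.c_[px,np.ones(len(px))]@np.linalg.inv(c["K"]).T@R
    return o,d/np.linalg.norm(d,axis=1)[:,None]
def plane(n,px,z):
    o,d=ray(n,px); return o+d*((z-o[2])/d[:,2])[:,None]
def tri(ps,pt):
    A=np.zeros((3,3));b=np.zeros(3);L=[]
    for n,p in(("side",ps),("top",pt)):
        o,d=ray(n,p);d=d[0];P=np.eye(3)-np.outer(d,d);A+=P;b+=P@o;L.append((P,o))
    x=np.linalg.solve(A,b);return x,[np.linalg.norm(P@(x-o)) for P,o in L]
def proj(n,X):
    c=CI[n];E=np.array(c["extrinsics"]);p=np.atleast_2d(X)@E[:3,:3].T+E[:3,3];q=p@np.array(c["K"]).T;return q[:,:2]/q[:,2:]
E
python3 - <<'E'
from h import *
S=cv2.imread("pics/side0.png");T=cv2.imread("pics/top0.png")
for n in CI: print(n,ray(n,[0,0])[0].round(3))
for n,im,boxes in(("side",S,{"base":(205,150,315,212),"stand":(215,330,270,375)}),("top",T,{"base":(185,160,250,265),"stand":(395,240,445,295)})):
    for k,(x0,y0,x1,y1) in boxes.items():
        g=cv2.cvtColor(im,cv2.COLOR_BGR2GRAY)[y0:y1,x0:x1]
        g=cv2.resize(g,None,fx=4,fy=4,interpolation=cv2.INTER_LINEAR)
        m=(g>(115)).astype(np.uint8)
        cs,_=cv2.findContours(m,cv2.RETR_EXTERNAL,cv2.CHAIN_APPROX_NONE);c=max(cs,key=cv2.contourArea)
        h=cv2.convexHull(c)
        for e in np.linspace(3,40,60):
            q=cv2.approxPolyDP(h,e,True)
            if len(q)<=4:break
        q=(q[:,0]+.5)/4-.5+[x0,y0]
        P=plane(n,q,.024)
        print(n,k,q.round(1).tolist(),P[:,:2].round(4).tolist(),"edges",np.linalg.norm(P-np.roll(P,-1,0),axis=1).round(4),"ctr",P.mean(0).round(4))
        px=(h[:,0]+.5)/4-.5+[x0,y0]; r=cv2.minAreaRect((plane(n,px,.024)[:,:2]*1000).astype(np.float32)); print("   minrect",np.round(r[0],1),np.round(r[1],1),round(r[2],2))
E
```

```text
side [ 0.479 -0.808  1.055]
top [0.341 0.002 1.013]
side base [[298.6, 161.6], [302.6, 191.9], [220.4, 199.1], [219.1, 169.1]] [[0.6448, 0.2063], [0.638, 0.095], [0.4234, 0.102], [0.4266, 0.2107]] edges [0.1115 0.2147 0.1087 0.2183] ctr [0.5332 0.1535 0.024 ]
   minrect [533.6 153.3] [224.2 118.1] 0.09
side stand [[227.1, 342.4], [256.6, 342.9], [255.1, 365.1], [225.1, 364.1]] [[0.4133, -0.2999], [0.4748, -0.3099], [0.4667, -0.3582], [0.406, -0.3473]] edges [0.0623 0.0489 0.0617 0.0479] ctr [ 0.4402 -0.3288  0.024 ]
   minrect [ 440.3 -328.8] [51.7 65.7] 79.21
top base [[203.1, 167.1], [246.4, 171.9], [236.1, 259.4], [190.6, 255.1]] [[0.6453, 0.2095], [0.6417, 0.1004], [0.4233, 0.1037], [0.4247, 0.2128]] edges [0.1091 0.2184 0.1091 0.2206] ctr [0.5337 0.1566 0.024 ]
   minrect [534.  156.9] [113.5 223.2] 89.7
top stand [[409.9, 251.4], [430.4, 257.1], [424.6, 282.6], [404.1, 276.9]] [[0.4755, -0.3088], [0.4656, -0.3578], [0.4045, -0.3441], [0.414, -0.2957]] edges [0.05   0.0626 0.0493 0.0628] ctr [ 0.4399 -0.3266  0.024 ]
   minrect [ 440.2 -326.5] [52.1 65.9] 78.71
```

Run:
```python
from h import *
S=cv2.imread("pics/side0.png");T=cv2.imread("pics/top0.png")
def edgefit(n,im,p,q,z,half=5,N=60,lo=.08,hi=.92):
    # subpixel edge along normal between image pts p,q
    p=np.array(p,float);q=np.array(q,float);g=cv2.GaussianBlur(cv2.cvtColor(im,cv2.COLOR_BGR2GRAY),(0,0),.7).astype(np.float32)
    d=(q-p)/np.linalg.norm(q-p);nn=np.array([-d[1],d[0]]);t=np.linspace(-half,half,81);out=[]
    for s in np.linspace(lo,hi,N):
        X=p+s*(q-p)+t[:,None]*nn
        v=cv2.remap(g,X[:,0].astype(np.float32)[None],X[:,1].astype(np.float32)[None],cv2.INTER_LINEAR)[0]
        gr=np.gradient(v);i=np.argmax(abs(gr));w=abs(gr)*(abs(t-t[i])<1.5);out.append(X[0]+nn*((w*t).sum()/w.sum()-t[0]))
    W=plane(n,out,z)[:,:2]
    vx,vy,x0,y0=cv2.fitLine(W.astype(np.float32),cv2.DIST_HUBER,0,.0005,.0001).ravel()
    r=np.median(abs((W-[x0,y0])@np.array([-vy,vx])))
    return np.array([x0,y0]),np.array([vx,vy]),r
for n,im,Q,bm in (("side",S,[[298.6,161.6],[302.6,191.9],[220.4,199.1],[219.1,169.1]],0),("top",T,[[203.1,167.1],[246.4,171.9],[236.1,259.4],[190.6,255.1]],0)):
    order=[3,0,1,2] # long y+, short x+, ...
    Q=np.array(Q)
    P=plane(n,Q,.024)
    E=[]
    for i in range(4):
        a=edgefit(n,im,Q[i],Q[(i+1)%4],.024,half=3);E.append(a)
        print(n,i,a[0].round(4),np.degrees(np.arctan2(a[1][1],a[1][0])).round(2),round(a[2]*1e3,2))
    def inter(a,b): 
        s=np.linalg.solve(np.c_[a[1],-b[1]],b[0]-a[0]);return a[0]+s[0]*a[1]
    C=np.array([inter(E[i-1],E[i]) for i in range(4)]);print(C.round(4).tolist(),C.mean(0).round(4),np.linalg.norm(C-np.roll(C,-1,0),axis=1).round(4))
# slot
for n,im,pts in(("top",T,((214.0,249.5),(219.5,224.5))),("side",S,((226,184),(249,180.8)))):
    g=cv2.cvtColor(im,cv2.COLOR_BGR2GRAY).astype(float)
    for w,sg in (("e1",1),("e2",-1)):
        p,q=np.array(pts,float);d=(q-p)/np.linalg.norm(q-p);nn=np.array([-d[1],d[0]])
        h=(3.9 if n=="top" else 2.2)*sg
        a=edgefit(n,im,p+nn*h,q+nn*h,.024,half=1.8,lo=.05,hi=.95)
        print(n,w,a[0].round(4),np.degrees(np.arctan2(a[1][1],a[1][0])).round(2),round(a[2]*1e3,2))
```

```text
side 0 [0.6446 0.1564] 89.54 0.21
side 1 [0.5304 0.0981] -0.08 0.35
side 2 [0.4226 0.161 ] 89.62 0.28
side 3 [0.5354 0.2112] 0.21 0.49
[[0.6450999975204468, 0.21160000562667847], [0.6442000269889832, 0.09799999743700027], [0.4221000075340271, 0.09830000251531601], [0.42289999127388, 0.21080000698566437]] [0.5336 0.1546] [0.1136 0.222  0.1125 0.2222]
top 0 [0.6451 0.1549] 89.73 0.24
top 1 [0.5172 0.1013] -0.23 0.18
top 2 [0.4235 0.1704] 89.98 0.29
top 3 [0.5309 0.2131] -0.3 0.12
[[0.6453999876976013, 0.21250000596046448], [0.6448000073432922, 0.10080000013113022], [0.4235000014305115, 0.10170000046491623], [0.4235999882221222, 0.21359999477863312]] [0.5343 0.1572] [0.1117 0.2213 0.1119 0.2218]
top e1 [0.4704 0.1479] -2.37 0.15
top e2 [0.4745 0.1666] -2.05 0.2
side e1 [0.4717 0.146 ] -0.4 0.29
side e2 [0.464  0.1628] 0.08 0.29
```

Run:
```python
from h import *
S=cv2.imread("pics/side0.png");T=cv2.imread("pics/top0.png")
P=[plane("side",[250.7,179.3],.032),plane("top",[218.6,223.6],.032),plane("side",[264.7,177.6],.032),plane("top",[219.2,207.6],.032)]
for p in P: print(p.round(4))
def crop(im,x0,y0,w,k=20):
    c=cv2.resize(im[y0:y0+w,x0:x0+w],None,fx=k,fy=k,interpolation=cv2.INTER_NEAREST)
    return np.clip(c.astype(float)*2.2,0,255).astype(np.uint8)
cv2.imwrite("pics/k1.png",np.hstack([crop(S,228,330,24,16),crop(T,410,254,24,16)]))
```

```text
[[0.5078 0.1525 0.032 ]]
[[0.5045 0.1537 0.032 ]]
[[0.5453 0.1531 0.032 ]]
[[0.5438 0.1566 0.032 ]]
```

View pics/k1.png

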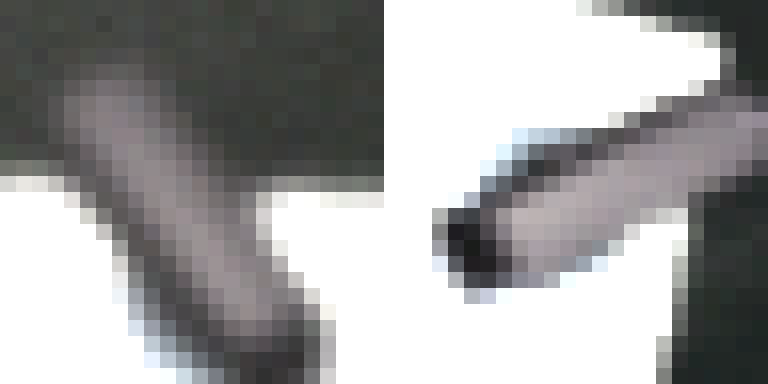

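Run:
```python
from h import *
S=cv2.imread("pics/side0.png").astype(int);T=cv2.imread("pics/top0.png").astype(int)
res={}
for n,im,(x0,y0,x1,y1) in(("side",S,(226,328,256,362)),("top",T,(408,250,442,280))):
    c=im[y0:y1,x0:x1];g=c.mean(2)
    m=((g>48)&(g<100)&(c[...,2]-c[...,1]>=4)&(abs(c.max(2)-c.min(2))<30)).astype(np.uint8)
    cnt,l,st,ce=cv2.connectedComponentsWithStats(m,connectivity=4);i=1+np.argmax(st[1:,4]);
    print(n);print("\n".join("".join(".#"[v] for v in r) for r in (l==i).astype(int)))
    ys,xs=np.nonzero(l==i);r=cv2.minAreaRect(np.c_[xs+x0,ys+y0].astype(np.float32));print(r)
    b=cv2.boxPoints(r);e=sorted([(np.linalg.norm(b[k]-b[(k+1)%4]),k) for k in range(4)])[:2]
    ends=[(b[k]+b[(k+1)%4])/2 for _,k in e];ends.sort(key=lambda p:p[1]);
    ctr=np.array([xs.mean()+x0,ys.mean()+y0]);
    res[n]=(ends,ctr)
    W=plane(n,np.c_[xs+x0,ys+y0],.078);r=cv2.minAreaRect((W[:,:2]*1000).astype(np.float32));print("on z=.078",r)
print(res)
print("centre",tri(res["side"][1],res["top"][1]))
for a in (0,1):
  print("end",tri(res["side"][0][a],res["top"][0][a]))
```

```text
side
..............................
..............................
..............................
..............................
..............................
..............................
..............................
..............................
..............................
..............................
..............................
..............................
..............................
..............................
..............................
..............................
...............#..............
...............#..............
..............####............
...............##.............
...............#..............
..............................
..............................
..............................
..............................
..............................
..............................
..............................
..............................
..............................
..............................
..............................
..............................
..............................
((241.0000457763672, 346.0000305175781), 
[... 1291 characters left out ...]
125), (4.46429967880249, 9.190802574157715), 4.574736595153809)
{'side': ([array([240.00005, 345.00003], dtype=float32), array([242.00005, 345.00003], dtype=float32)], array([241.33333333, 346.11111111])), 'top': ([array([425., 264.], dtype=float32), array([429., 264.], dtype=float32)], array([426.75      , 263.91666667]))}
centre (array([ 0.44391588, -0.3336044 ,  0.06773751]), [np.float64(8.5671924314745e-05), np.float64(8.567192431480579e-05)])
end (array([ 0.44246847, -0.3301474 ,  0.0667415 ]), [np.float64(0.001146877751546159), np.float64(0.0011468777515460716)])
end (array([ 0.44448786, -0.33558391,  0.07588941]), [np.float64(0.0011735901788917692), np.float64(0.0011735901788916738)])
```

Run:
```python
from h import *
for n,(x0,y0,x1,y1) in(("side",(229,330,250,356)),("top",(411,254,440,276))):
    c=cv2.imread(f"pics/{n}0.png").astype(int)[y0:y1,x0:x1]
    print(n,x0,y0)
    for r in c.mean(2).astype(int): print(" ".join("%3d"%v for v in r))
```

```text
side 229 330
 32  30  30  31  30  32  31  31  30  29  30  31  30  27  27  30  28  29  30  29  28
 31  30  32  30  31  28  32  33  31  30  29  30  29  28  29  27  28  29  30  29  26
 30  30  29  30  30  31  31  32  30  29  30  32  30  29  30  27  27  27  27  26  24
 31  29  31  31  33  34  35  36  32  30  29  30  30  29  27  27  27  26  25  28  27
 32  30  30  34  38  41  42  41  34  32  30  30  28  29  27  27  27  28  28  25  25
 29  32  34  40  46  51  50  47  41  35  28  28  28  29  26  27  27  26  26  25  25
 31  31  38  49  54  58  56  54  47  39  32  30  27  27  26  26  26  27  26  25  26
 29  32  38  48  56  59  59  56  51  43  37  29  26  25  26  24  27  25  26  25  26
 29  29  35  43  52  60  61  61  56  51  41  34  29  26  26  25  24  24  24  25  24
 33  33  32  36  45  55  62  63  60  56  49  41  34  27  26  26  25  26  27  26  25
 54  52  46  39  41  48  58  63  64  61  55  47  38  32  29  28  31  32  32  30  28
104 101  87  62  44  42  51  62  64  64  60  55  47  39  42  50  63  65  61  56  53
156 153 136 102  60  41  43  53  63  66  62  59  52  47  56  82 106 117 116 110
[... 2960 characters left out ...]
  19
204 152 107  41  14  15  30  55  70  67  66  75 108 153 192 213 187  83  31  24  23  22  20  21  22  22  21  22  19
206 171 160  82  33  28  45  63  69  81 116 145 185 211 216 216 185  77  28  22  21  22  20  18  19  18  18  19  20
217 206 189 117  84  94 118 135 126 121 159 191 215 219 219 213 176  61  22  19  20  18  18  17  17  17  16  17  19
220 210 191 162 159 180 196 197 174 125 175 214 219 219 218 205 148  48  21  19  17  17  16  18  16  17  16  17  18
223 221 219 213 199 186 180 180 167 134 190 218 220 220 218 200 134  42  20  19  18  17  16  16  16  15  15  15  17
224 224 224 223 220 219 217 212 194 182 208 219 220 220 217 188  85  27  19  17  17  16  15  15  15  16  15  15  17
```

Run:
```python
from h import *
print(tri([238.8,342.4],[425.3,265.1]))
a=tri([234,334.5],[417.3,268.2]);b=tri([243.6,350.3],[433.3,262]);print(a,b)
for z in(.074,.078,.081):
  for n,p,q in(("side",[234,334.5],[243.6,350.3]),("top",[417.3,268.2],[433.3,262])):
    P=plane(n,[p,q],z);d=P[1]-P[0];print(z,n,P.mean(0).round(4),np.linalg.norm(d).round(4),np.degrees(np.arctan2(d[1],d[0])).round(1))
```

```text
(array([ 0.44003746, -0.32804219,  0.07429803]), [np.float64(0.00032782672880608924), np.float64(0.0003278267288060278)])
(array([ 0.43172277, -0.30981924,  0.07491681]), [np.float64(0.00019239605095944693), np.float64(0.00019239605095933336)]) (array([ 0.44826911, -0.34615453,  0.07423717]), [np.float64(0.0005232475697615308), np.float64(0.0005232475697615664)])
0.074 side [ 0.4396 -0.3278  0.074 ] 0.0402 -66.1
0.074 top [ 0.4404 -0.3281  0.074 ] 0.0398 -65.0
0.078 side [ 0.4398 -0.3297  0.078 ] 0.04 -66.1
0.078 top [ 0.44   -0.3267  0.078 ] 0.0396 -65.0
0.081 side [ 0.4399 -0.3312  0.081 ] 0.0399 -66.1
0.081 top [ 0.4397 -0.3257  0.081 ] 0.0395 -65.0
```

```bash
cat >> h.py <<'E'
from scipy.spatial.transform import Rotation as Ro
def ori(deg):
    a=np.radians(deg);z=np.array([np.cos(a),np.sin(a),0]);y=np.array([0,0,-1.]);return Ro.from_matrix(np.c_[np.cross(y,z),y,z]).as_rotvec()
def jawdeg(s=None):
    s=s or env.state();z=Ro.from_rotvec(s["orientation"]).as_matrix()[:,2];return np.degrees(np.arctan2(z[1],z[0]))
def st(tag=""):
    s=env.state();print(tag,"t%.2f"%s["clock"],"p",np.round(s["eef_pos"]*1e3,2),"F",np.round(s["contact_force"],1),"M",np.round(s["torque"],3),"w%.1f"%(s["gripper_width"]*1e3),"j6 %.2f"%s["qpos"][5],"jaw %.1f"%jawdeg(s));return s
E
python3 - <<'E'
from h import *
s=st()
for nm,p,angs in(("stand",[.440,-.328,.0525],range(-180,180,30)),("slot",[.475,.157,.05],range(-180,180,30)),):
    for a in angs:
        q=kinematics.inverse_kinematics(np.array(p),ori(a)); print(nm,a,None if q is None else np.round(q,2))
E
```

```text
t0.10 p [ 168.94 -601.41  230.77] F [ 0.3 -0.   0.5] M [ 0.042 -0.034 -0.03 ] w85.6 j6 -0.10 jaw -74.3
stand -180 [-0.75  0.63  1.71 -0.    0.8   2.39]
stand -150 [-0.75  0.63  1.71 -0.    0.8   1.87]
stand -120 [-0.75  0.63  1.71 -0.    0.8   1.34]
stand -90 [-0.75  0.63  1.71 -0.    0.8   0.82]
stand -60 [-0.75  0.63  1.71  0.    0.8   0.3 ]
stand -30 [-0.75  0.63  1.71 -0.    0.8  -0.23]
stand 0 [-0.75  0.63  1.71  0.    0.8  -0.75]
stand 30 [-0.75  0.63  1.71 -0.    0.8  -1.27]
stand 60 [-0.75  0.63  1.71 -0.    0.8  -1.8 ]
stand 90 [-0.75  0.63  1.71  0.    0.8  -2.32]
stand 120 [-0.75  0.63  1.71 -0.    0.8  -2.84]
stand 150 [-0.75  0.63  1.71 -0.    0.8   2.92]
slot -180 [ 0.2   0.59  1.83 -0.    0.72 -2.94]
slot -150 [ 0.2   0.59  1.83 -0.    0.72  2.82]
slot -120 [0.2  0.59 1.83 0.   0.72 2.29]
slot -90 [ 0.2   0.59  1.83 -0.    0.72  1.77]
slot -60 [ 0.2   0.59  1.83 -0.    0.72  1.25]
slot -30 [ 0.2   0.59  1.83 -0.    0.72  0.72]
slot 0 [0.2  0.59 1.83 0.   0.72 0.2 ]
slot 30 [ 0.2   0.59  1.83 -0.    0.72 -0.32]
slot 60 [ 0.2   0.59  1.83 -0.    0.72 -0.85]
slot 90 [ 0.2   0.59  1.83  0.    0.72 -1.37]
slot 120 [ 0.2   0.59  1.83 -0.    0.72 -1.89]
slot 150 [ 0.2   0.59  1.83 -0.    0.72 -2.42]
```

Run:
```python
from h import *
env.move_pose([.440,-.328,.110],ori(24.5)); st("above")
for n in("side","top"):
    im=cv2.cvtColor(optics.read_camera(n),cv2.COLOR_RGB2BGR);cv2.imwrite(f"pics/{n}1.png",im)
    u,v=proj(n,[.44,-.328,.09])[0];x0=int(u)-30;y0=int(v)-30;cv2.imwrite(f"pics/{n}1c.png",cv2.resize(im[y0:y0+60,x0:x0+60],None,fx=7,fy=7,interpolation=cv2.INTER_CUBIC));print(n,x0,y0,proj(n,[.44,-.328,.110]))
a=cv2.imread("pics/side1c.png");b=cv2.imread("pics/top1c.png");cv2.imwrite("pics/g1.png",np.hstack([cv2.resize(a,(400,400)),cv2.resize(b,(400,400))]))
```

```text
above t1.60 p [ 439.95 -328.9   110.27] F [-0.4  0.1  0.3] M [0.071 0.038 0.002] w85.8 j6 -1.18 jaw 24.4
side 208 308 [[237.47422677 334.19284937]]
top 397 234 [[431.09156253 263.97484416]]
```

View pics/g1.png

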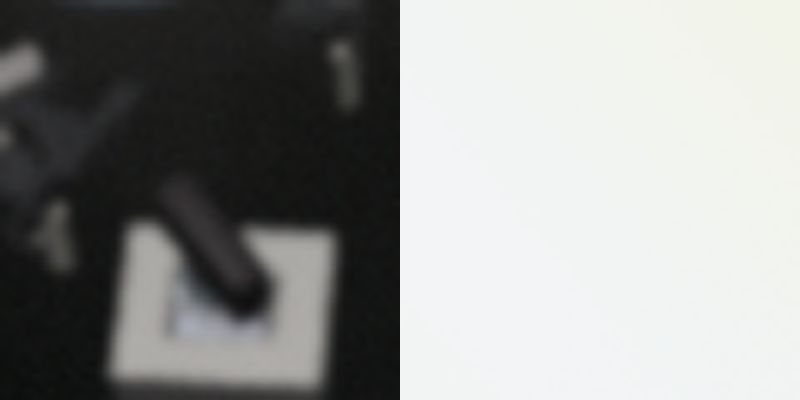

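Run:
```python
from h import *
print(proj("side",[[.44,-.3289,.110],[.44,-.3289,.123],[.44,-.328,.078]]))
st()
```

```text
[[237.51161322 334.61293541]
 [236.95933263 331.54223557]
 [238.7890818  341.50845737]]
 t1.70 p [ 439.77 -328.97  110.23] F [ 0.2 -0.2  0.2] M [-0.004  0.053 -0.017] w85.5 j6 -1.18 jaw 24.4
```

Run:
```python
from h import *
im=cv2.imread("pics/side1.png")
cv2.imwrite("pics/g2.png",np.clip(cv2.resize(im[308:372,204:272],None,fx=9,fy=9,interpolation=cv2.INTER_CUBIC).astype(float)*1.5,0,255).astype(np.uint8))
```

```text
(no output)
```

View pics/g2.png

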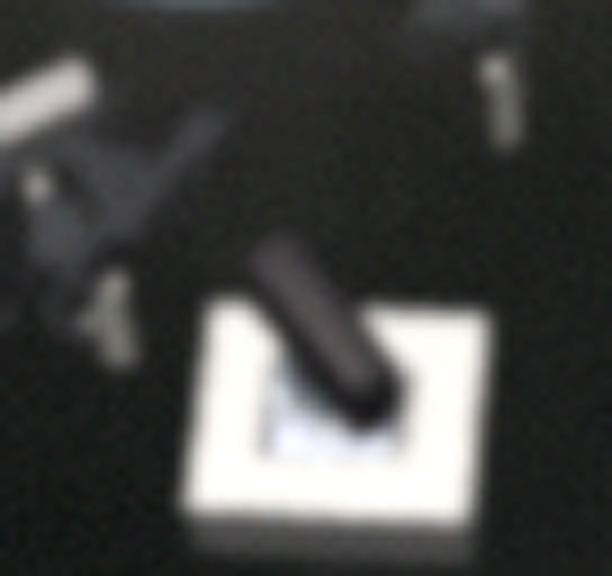

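Run:
```python
from h import *
print(env.move_straight([.440,-.3275,.053],vel=.08,until_force=8)); s=st("down")
env.gripper_close(); s=st("closed")
```

```text
False
down t2.57 p [ 440.22 -327.68   53.31] F [ 0.8 -0.4  0.3] M [ 0.014 -0.051 -0.012] w85.4 j6 -1.18 jaw 24.5
closed t3.22 p [ 440.04 -327.41   53.08] F [1.2 1.6 3.4] M [0.291 0.01  0.041] w12.7 j6 -1.18 jaw 24.5
```

Run:
```python
from h import *
env.move_straight([.440,-.328,.16],vel=.12); s=st("up")
for n in("side","top"):
    im=cv2.cvtColor(optics.read_camera(n),cv2.COLOR_RGB2BGR);cv2.imwrite(f"pics/{n}2.png",im)
im=cv2.imread("pics/side2.png");print(proj("side",[.44,-.328,.16]))
cv2.imwrite("pics/g3.png",np.clip(cv2.resize(im[280:370,195:285],None,fx=6,fy=6,interpolation=cv2.INTER_CUBIC).astype(float)*1.5,0,255).astype(np.uint8))
```

```text
up t4.26 p [ 439.64 -327.71  159.33] F [-1.1  0.4 -1.2] M [0.008 0.038 0.01 ] w12.7 j6 -1.18 jaw 24.5
[[235.2886861  322.03290899]]
```

View pics/g3.png

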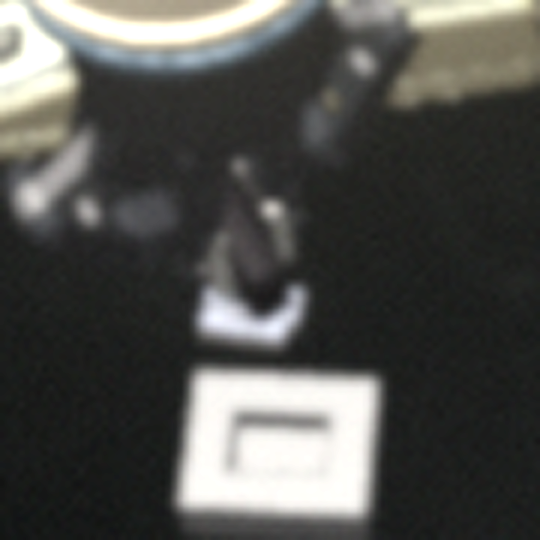

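Run:
```python
from h import *
env.move_straight([.440,-.328,.21],vel=.2)
env.move_pose([.472,.157,.20],ori(35.3)); env.move_straight([.472,.157,.095],vel=.15);s=st("over")
for n in("side","top"):
    im=cv2.cvtColor(optics.read_camera(n),cv2.COLOR_RGB2BGR);cv2.imwrite(f"pics/{n}3.png",im);print(n,proj(n,[.472,.157,.05]))
a=cv2.imread("pics/side3.png");b=cv2.imread("pics/top3.png")
f=lambda im,x,y:np.clip(cv2.resize(im[y:y+100,x:x+80],(400,500),interpolation=cv2.INTER_CUBIC).astype(float)*1.4,0,255).astype(np.uint8)
cv2.imwrite("pics/g4.png",np.hstack([f(a,205,115),f(b,180,170)]))
```

```text
over t7.38 p [472.51 156.89  95.56] F [-0.4  0.1 -1.2] M [-0.051 -0.017  0.011] w12.6 j6 -0.42 jaw 35.3
side [[236.53467045 174.88820325]]
top [[214.60027987 235.73697947]]
```

View pics/g4.png

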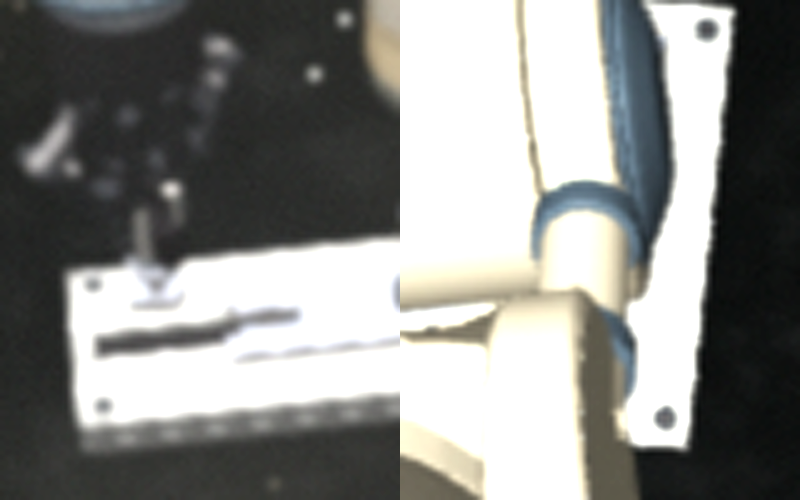

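Run:
```python
from h import *
a=cv2.imread("pics/side3.png")
cv2.imwrite("pics/g5.png",cv2.resize(a[150:192,214:270],None,fx=14,fy=14,interpolation=cv2.INTER_CUBIC))
print(proj("side",[[.472,.157,.0545],[.4575,.157,.0585],[.487,.157,.0585],[.472,.157,.024]]))
```

```text
[[236.39125497 173.70339582]
 [230.72706091 173.25130284]
 [241.98128288 172.01922677]
 [237.34942748 181.61920743]]
```

View pics/g5.png

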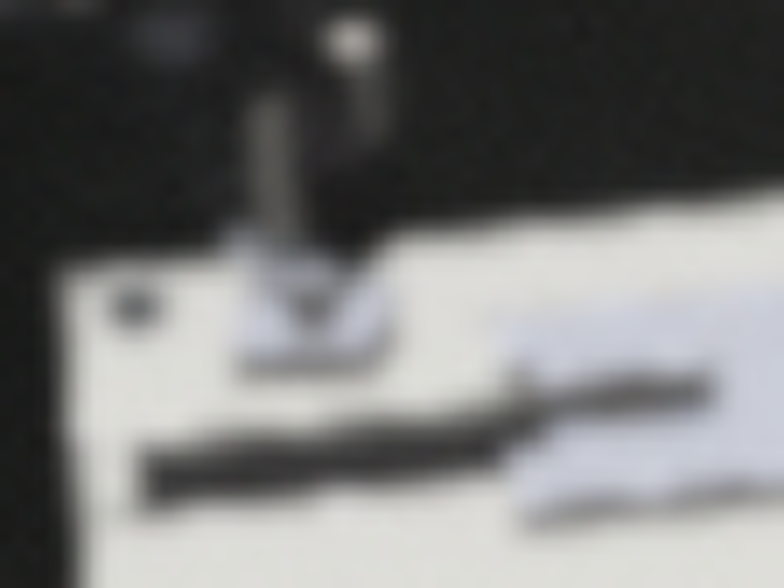

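Run:
```python
from h import *
a=cv2.cvtColor(cv2.imread("pics/side3.png"),cv2.COLOR_BGR2GRAY).astype(int)
print("   "," ".join("%3d"%c for c in range(228,250,1)))
for r in range(165,190): print(r," ".join("%3d"%v for v in a[r,228:250]))
for y in(.157,.1555): print(proj("side",[[.472,y-.009,.0544],[.472,y-.01,.024],[.472,y+.01,.024]]).round(2))
```

```text
228 229 230 231 232 233 234 235 236 237 238 239 240 241 242 243 244 245 246 247 248 249
165  32  41  53  64  76  83  81  59  41  30  30  29  31  31  40  43  48  50  55  61  68  78
166  37  55  82  95  94  92  84  67  45  34  29  28  38  56  81  97 104 106 112 120 127 142
167  60  83 113 125 117 104  93  79  64  50  40  43  66 106 145 164 170 173 177 178 184 192
168 118 133 152 157 144 128 117 111 106  89  71  75 112 155 187 203 207 209 209 209 211 212
169 178 183 187 180 163 149 145 141 138 125 109 120 154 186 206 215 219 218 218 219 219 220
170 209 209 206 192 173 156 146 140 135 131 134 155 178 195 207 215 219 220 220 220 220 219
171 218 217 212 199 185 168 145 121 115 126 152 178 191 193 202 214 219 219 219 218 218 216
172 217 218 213 205 196 186 160 129 117 136 167 189 192 186 198 213 219 220 219 217 214 211
173 218 217 212 205 200 193 175 150 142 155 178 188 181 172 191 211 219 220 219 217 214 212
174 219 215 206 196 190 185 173 158 153 159 171 172 162 163 189 211 218 220 220 219 217 215
175 219 213 196 174 161 157 148 141 141 141 146 149 152 171 198 215 219 220 219 220 217 210

[... 691 characters left out ...]
  63  63  66  71  75  80  88  95 106 114 132
184  63  61  62  61  65  68  74  80  93 107 113 113 110 113 119 127 136 148 157 168 175 181
185 105 108 108 109 112 118 125 136 152 170 180 179 176 175 179 183 187 193 199 206 209 210
186 171 174 174 173 174 178 182 186 196 208 213 211 210 210 209 212 212 213 217 217 219 215
187 208 209 209 208 208 209 211 211 214 218 220 219 219 220 218 218 219 219 218 219 220 216
188 218 219 219 219 219 219 219 219 219 219 220 220 220 220 220 221 220 220 220 220 221 218
189 220 221 220 220 219 220 220 219 220 220 220 220 220 220 220 220 220 220 220 220 220 220
[[236.67 176.21]
 [237.65 184.36]
 [237.05 178.9 ]]
[[236.72 176.62]
 [237.7  184.77]
 [237.09 179.31]]
```

Run:
```python
from h import *
env.move_straight([.472,.157,.070],vel=.08); st("a")
print(env.move_straight([.472,.157,.0500],vel=.03,until_force=6)); env.pause(.1);st("b")
```

```text
a t7.93 p [471.99 157.    70.09] F [-0.2  0.1 -2. ] M [-0.024 -0.027  0.013] w13.1 j6 -0.42 jaw 35.3
False
b t8.85 p [472.09 157.    50.13] F [-0.2  0.6 -1.7] M [-0.02   0.049 -0.003] w13.0 j6 -0.42 jaw 35.3
```

Run:
```python
from h import *
for a in list(np.arange(35.3-18,-54.8,-18))+[-57,-60]:
    env.move_pose([.472,.157,.0500],ori(a)); st("%.1f"%a)
```

```text
17.3 t9.26 p [472.04 157.    50.09] F [-0.   0.3 -1.6] M [0.022 0.016 0.027] w12.7 j6 -0.11 jaw 17.5
-0.7 t9.67 p [471.98 157.    50.04] F [ 0.2  0.2 -1.4] M [-0.026  0.026  0.001] w13.1 j6 0.21 jaw -0.3
-18.7 t10.07 p [471.99 157.    50.01] F [ 0.2 -0.4 -1.1] M [-0.03   0.029 -0.037] w12.9 j6 0.52 jaw -18.3
-36.7 t10.48 p [471.98 157.01  49.99] F [-0.   0.8 -1.7] M [0.063 0.019 0.018] w12.4 j6 0.83 jaw -36.3
-54.7 t10.89 p [471.95 157.09  49.98] F [-0.6  1.5 -1.8] M [0.396 0.065 0.004] w13.0 j6 1.15 jaw -54.3
-57.0 t11.14 p [472.09 157.08  50.01] F [ 1.   3.1 -3.4] M [ 0.516 -0.123 -0.005] w12.7 j6 1.19 jaw -56.7
-60.0 t11.39 p [472.06 157.05  50.  ] F [-0.2  2.4 -3.8] M [ 0.5   -0.112 -0.03 ] w13.1 j6 1.24 jaw -59.8
```

Run:
```python
from h import *
y=.1574
env.move_straight([.472,y,.0500],vel=.02);s=st("0")
for x in (.480,.488,.496,.504,.512):
    hit=env.move_straight([x,y,.0500],vel=.03,until_force=6);env.pause(.08);s=st(str(hit))
    fy=s["contact_force"][1]
    if hit: break
    y+=np.clip(fy*.00012,-.0004,.0004)
```

```text
0 t11.64 p [472.02 157.29  50.01] F [ 1.3 -0.4 -1.3] M [-0.096 -0.25   0.068] w12.6 j6 1.25 jaw -59.9
False t12.14 p [480.33 157.33  50.01] F [ 0.8 -2.6 -3.5] M [-0.34  -0.207  0.013] w12.8 j6 1.25 jaw -60.0
False t12.64 p [488.5  157.14  50.07] F [ 0.6 -0.  -3.2] M [ 0.03  -0.278  0.091] w12.9 j6 1.24 jaw -60.0
False t13.14 p [496.39 157.08  50.05] F [ 0.7  1.4 -3.4] M [ 0.003 -0.214  0.057] w12.7 j6 1.24 jaw -60.0
False t13.64 p [504.42 157.21  50.08] F [ 0.7 -1.8 -2.7] M [-0.283 -0.16   0.064] w12.9 j6 1.24 jaw -60.0
False t14.14 p [512.44 157.05  50.06] F [ 1.2 -1.  -3.3] M [-0.087 -0.226  0.056] w12.9 j6 1.23 jaw -60.0
```

Run:
```python
from h import *
y=.1570
for x in (.519,.526,.532,.535,.538,.541,.544,.547,.550):
    hit=env.move_straight([x,y,.0500],vel=.02,until_force=4.5);env.pause(.06);s=st(str(hit))
    fx,fy=s["contact_force"][:2]
    if hit or fx<-3: break
    y+=np.clip(fy*.00012,-.0004,.0004)
```

```text
True t14.44 p [513.55 157.01  49.63] F [ 1.3  1.2 -0.1] M [ 0.132 -0.436  0.026] w13.0 j6 1.23 jaw -60.0
```

Run:
```python
from h import *
s=st("now");y=.1570
for x in (.517,.521,.526,.531,.535,.538,.541,.544,.547,.550):
    hit=env.move_straight([x,y,.0500],vel=.02,until_force=4.5);env.pause(.06);s=st(str(hit))
    fx,fy=s["contact_force"][:2]
    if hit or fx<-3: break
    y+=np.clip(fy*.00012,-.0004,.0004)
```

```text
now t14.44 p [513.55 157.01  49.63] F [ 1.3  1.2 -0.1] M [ 0.132 -0.436  0.026] w13.0 j6 1.23 jaw -60.0
True t14.71 p [514.45 157.    49.37] F [1.2 0.4 1.1] M [ 0.169 -0.366  0.035] w12.8 j6 1.23 jaw -60.0
```

Run:
```python
from h import *
env.move_straight([.5143,.157,.0505],vel=.02);env.pause(.1);s=st("z up")
im=cv2.cvtColor(optics.read_camera("side"),cv2.COLOR_RGB2BGR);cv2.imwrite("pics/side5.png",im)
cv2.imwrite("pics/g6.png",cv2.resize(im[140:196,214:310],None,fx=8,fy=8,interpolation=cv2.INTER_CUBIC))
```

```text
z up t15.06 p [514.06 157.01  50.4 ] F [ 0.3  1.3 -3. ] M [ 0.204 -0.107  0.051] w12.9 j6 1.23 jaw -60.0
```

View pics/g6.png

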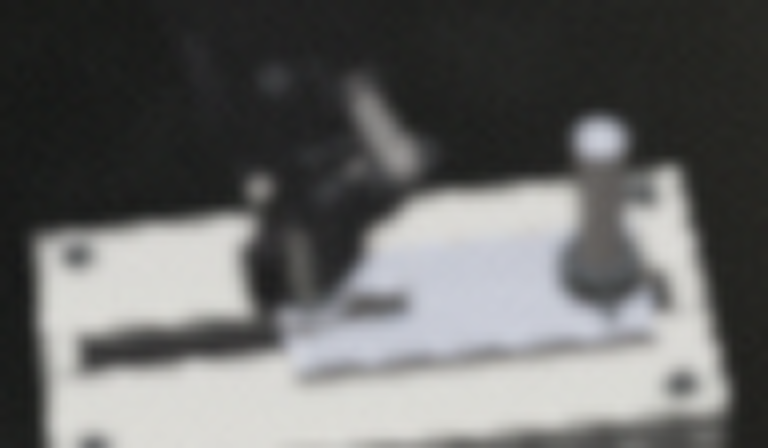

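Run:
```python
from h import *
y=.1571
for x in (.521,.528,.533,.536):
    hit=env.move_straight([x,y,.0507],vel=.02,until_force=7);s=st(str(hit))
    fx,fy=s["contact_force"][:2]
    if hit or fx<-3: break
    y+=np.clip(fy*.00012,-.0004,.0004)
```

```text
False t15.59 p [521.2  157.02  50.67] F [-2.1 -0.2 -2.2] M [-0.016  0.16   0.062] w12.7 j6 1.23 jaw -60.0
False t16.09 p [528.43 157.06  50.78] F [-0.5 -1.1 -3.1] M [-0.153 -0.005  0.034] w13.0 j6 1.23 jaw -60.0
False t16.49 p [533.33 156.96  50.73] F [-1.5 -0.  -1.2] M [-0.014  0.1    0.113] w12.9 j6 1.23 jaw -60.0
False t16.79 p [536.18 156.95  50.68] F [-1.5 -0.8 -1.8] M [0.056 0.25  0.017] w13.4 j6 1.22 jaw -60.0
```

Run:
```python
from h import *
y=.157
for x in np.arange(.537,.553,.001):
    hit=env.move_straight([x,y,.0507],vel=.01,until_force=6);env.pause(.05);s=st(str(hit))
    fx,fy=s["contact_force"][:2]
    if fx<-4.5: break
```

```text
False t17.09 p [536.97 156.99  50.67] F [-1.2 -0.2 -2.2] M [-0.022  0.419  0.044] w12.7 j6 1.22 jaw -60.0
False t17.39 p [538.02 157.01  50.68] F [-2.9 -0.1 -1.4] M [-0.048  0.441  0.037] w13.0 j6 1.22 jaw -60.0
False t17.69 p [539.07 157.    50.69] F [-3.   0.9 -1.5] M [-0.052  0.473  0.043] w12.8 j6 1.22 jaw -60.0
False t17.99 p [540.09 157.01  50.7 ] F [-1.8 -1.1 -2.7] M [-0.085  0.425  0.067] w13.1 j6 1.22 jaw -60.0
False t18.29 p [541.09 156.99  50.7 ] F [-0.8 -0.4 -2.8] M [-0.164  0.394  0.01 ] w12.8 j6 1.22 jaw -60.0
False t18.59 p [542.11 157.01  50.73] F [-1.8 -0.4 -2.8] M [-0.061  0.364  0.037] w12.9 j6 1.22 jaw -60.0
False t18.89 p [542.72 156.96  50.67] F [-5.1  0.1 -1. ] M [-0.119  0.97   0.057] w12.8 j6 1.22 jaw -60.0
```

Run:
```python
from h import *
env.move_straight([.5436,.157,.0507],vel=.01);env.pause(.1);s=st("push")
im=cv2.cvtColor(optics.read_camera("side"),cv2.COLOR_RGB2BGR);cv2.imwrite("pics/side6.png",im)
a=cv2.imread("pics/side0.png")
f=lambda im:cv2.resize(im[140:200,214:310],None,fx=4,fy=4,interpolation=cv2.INTER_CUBIC)
cv2.imwrite("pics/g7.png",np.hstack([f(a),f(im)]))
g0=cv2.cvtColor(a,cv2.COLOR_BGR2GRAY).astype(float);g1=cv2.cvtColor(im,cv2.COLOR_BGR2GRAY).astype(float)
# post cap & foot tine corner shift
for nm,(x0,y0,x1,y1) in {"cap":(280,150,298,166),"foot_near":(246,182,262,192),"base":(215,165,232,175)}.items():
    w=cv2.createHanningWindow((x1-x0,y1-y0),cv2.CV_64F);print(nm,cv2.phaseCorrelate(g0[y0:y1,x0:x1],g1[y0:y1,x0:x1],w))
```

```text
push t19.24 p [542.87 156.99  50.58] F [-6.8  0.1  0.8] M [-0.026  1.383  0.034] w12.9 j6 1.22 jaw -60.0
cap ((-0.05066499468895991, 0.19612216765846568), 0.9194299311953349)
foot_near ((-0.16551720464327957, 0.20109379554429374), 0.9133373270401085)
base ((0.02522924462381404, 0.0489273595261448), 1.027166642706062)
```

View pics/g7.png

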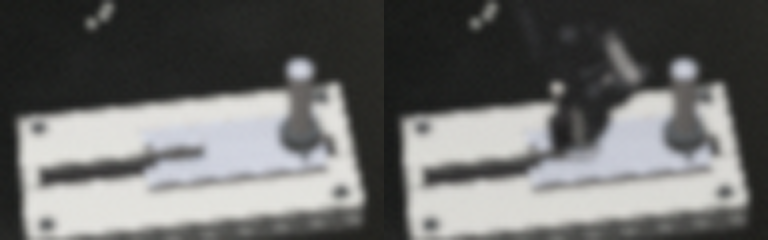

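Run:
```python
from h import *
env.move_straight([.5430,.157,.0500],vel=.02);env.open_jaws();st("open")
env.move_straight([.5425,.157,.125],vel=.15)
im=cv2.cvtColor(optics.read_camera("side"),cv2.COLOR_RGB2BGR);cv2.imwrite("pics/side7.png",im)
env.move_pose([.5425,.157,.125],ori(120));st("rot")
cv2.imwrite("pics/g8.png",cv2.resize(im[130:200,214:310],None,fx=8,fy=8,interpolation=cv2.INTER_CUBIC))
```

```text
open t20.24 p [543.05 156.99  50.01] F [ 0.3  0.5 -0.1] M [0.001 0.    0.047] w85.4 j6 1.22 jaw -60.0
rot t23.70 p [542.5  157.02 124.97] F [-0.3 -0.3  1.5] M [-0.026  0.025 -0.022] w85.3 j6 -1.92 jaw 120.0
```

View pics/g8.png

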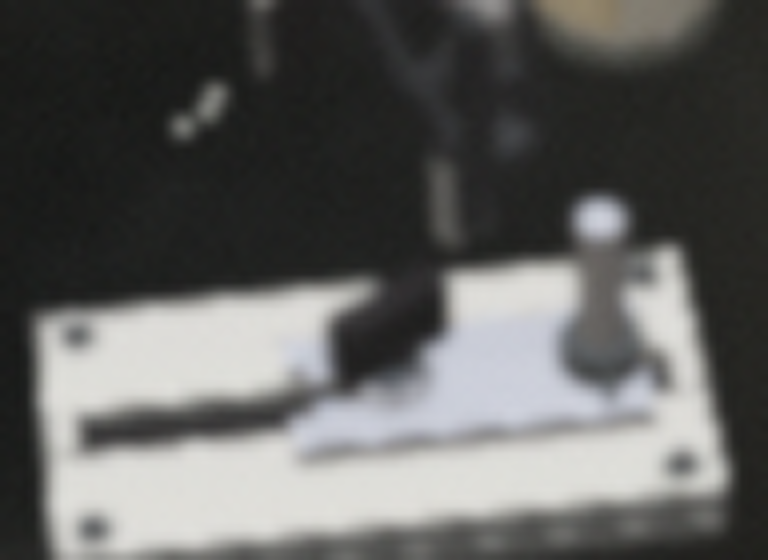

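Run:
```python
from h import *
print(env.move_straight([.5428,.157,.0505],vel=.1,until_force=8));st("dn")
env.gripper_close();env.pause(.1);st("grip")
```

```text
False
dn t24.59 p [543.14 157.06  50.94] F [ 0.   0.  -0.4] M [-0.011  0.005 -0.018] w85.7 j6 -1.92 jaw 120.0
grip t25.34 p [542.87 157.05  50.68] F [-0.3 -0.4  5. ] M [-0.036  0.229  0.084] w12.5 j6 -1.92 jaw 120.0
```

Run:
```python
from h import *
for k in range(8):
    env.move_straight([.5432,.157,.0505+.0005*(k+1)],vel=.01);env.pause(.08);s=st("lift")
    if s["contact_force"][2]<-7:break
```

```text
lift t25.68 p [543.06 156.98  50.88] F [-1.1  1.  -0.5] M [ 0.087  0.249 -0.03 ] w12.9 j6 -1.92 jaw 120.0
lift t26.01 p [543.04 156.97  51.37] F [-0.6  0.  -3.9] M [0.113 0.218 0.075] w12.4 j6 -1.92 jaw 120.0
lift t26.34 p [543.07 157.    51.98] F [-1.8  0.3 -2.9] M [0.026 0.303 0.009] w13.0 j6 -1.92 jaw 120.0
lift t26.68 p [543.14 156.99  52.49] F [-1.9  1.  -2.5] M [0.081 0.43  0.037] w12.7 j6 -1.92 jaw 120.0
lift t27.01 p [543.08 156.98  52.9 ] F [-1.5 -0.  -6.1] M [0.127 0.326 0.011] w12.9 j6 -1.92 jaw 120.0
lift t27.34 p [543.02 156.94  53.17] F [  0.6   0.4 -17.6] M [0.172 0.019 0.015] w12.8 j6 -1.92 jaw 120.0
```

Run:
```python
from h import *
z0=.0526
for th in (0,.25,.5,.75,1.0,1.25):
    env.move_pose([.5432,.157,z0-.00255*th],ori(120-np.degrees(th)));env.pause(.05);s=st("%.2f"%th)
```

```text
0.00 t27.64 p [543.15 156.99  52.85] F [-2.6  0.5 -3.5] M [0.12  0.544 0.049] w13.0 j6 -1.92 jaw 120.0
0.25 t28.05 p [543.29 156.91  52.15] F [-2.2 -1.5 -2. ] M [-0.436  0.518  0.032] w12.4 j6 -1.67 jaw 105.9
0.50 t28.46 p [543.32 156.81  51.45] F [-1.2 -3.7 -1.8] M [-0.94   0.422 -0.017] w12.8 j6 -1.42 jaw 91.6
0.75 t28.87 p [543.3  156.73  50.78] F [-1.7 -5.5 -1.1] M [-1.189  0.41   0.018] w12.9 j6 -1.17 jaw 77.2
1.00 t29.27 p [543.2  156.61  50.09] F [-2.3 -7.8 -1.3] M [-1.478  0.429  0.005] w12.5 j6 -0.92 jaw 62.9
1.25 t29.68 p [543.04 156.5   49.42] F [-2.9 -8.4 -1. ] M [-1.675  0.534  0.012] w12.9 j6 -0.67 jaw 48.5
```

Run:
```python
from h import *
z=.0526-.00255*1.25
for y in(.1562,.1555):
    env.move_pose([.5432,y,z],ori(48.4));env.pause(.08);s=st()
```

```text
t30.02 p [543.03 156.16  49.4 ] F [-3.4 -3.1 -1.7] M [-0.801  0.702  0.052] w12.8 j6 -0.67 jaw 48.5
 t30.35 p [543.08 155.69  49.4 ] F [-4.   1.1 -1.9] M [0.2   0.774 0.007] w13.0 j6 -0.67 jaw 48.4
```

Run:
```python
from h import *
z=.0526-.00255*1.25
for k in range(1,7):
    env.move_straight([.5430,.1557,z-.0004*k],vel=.01);env.pause(.08);s=st("%.1f"%(.4*k))
    if s["contact_force"][2]>4: break
```

```text
0.4 t30.68 p [543.12 155.74  49.16] F [-4.5  0.3  4.5] M [ 0.045  0.886 -0.001] w12.8 j6 -0.67 jaw 48.4
```

Run:
```python
from h import *
z=.0526-.00255*1.25
for k in range(2,5):
    env.move_straight([.5425,.1557,z-.0004*k],vel=.01);env.pause(.12);s=st("%.1f"%(.4*k))
    if s["contact_force"][2]>9: break
```

```text
0.8 t31.05 p [543.03 155.74  48.88] F [-2.1 -0.5  5.5] M [0.083 0.547 0.011] w12.5 j6 -0.67 jaw 48.4
1.2 t31.42 p [543.03 155.75  48.57] F [-3.3 -0.3  7.4] M [-0.044  0.69  -0.024] w12.8 j6 -0.67 jaw 48.4
1.6 t31.78 p [543.06 155.74  48.3 ] F [-4.3  0.1  9.6] M [-0.053  0.845  0.01 ] w13.0 j6 -0.67 jaw 48.4
```

Run:
```python
from h import *
K=np.array([.5424,.1564])
for th in (1.25,1.4,1.55,1.7,1.85,2.0):
    b=np.radians(30)-th;p=K+.0011*np.array([np.cos(b),np.sin(b)])
    env.move_pose([p[0],p[1],.0526-.00255*th],ori(120-np.degrees(th)));env.pause(.1);s=st("%.2f"%th)
```

```text
1.25 t32.13 p [543.09 155.66  49.3 ] F [-4.9  1.1  0.4] M [ 0.087  0.866 -0.007] w12.8 j6 -0.67 jaw 48.4
1.40 t32.51 p [543.02 155.44  49.02] F [-4.7 -1.5  1.8] M [-0.164  0.924  0.012] w12.7 j6 -0.52 jaw 40.0
1.55 t32.88 p [542.83 155.36  48.69] F [-4.9 -0.1  4.3] M [-0.197  1.012 -0.053] w12.7 j6 -0.37 jaw 31.4
1.70 t33.26 p [542.68 155.3   48.39] F [-7.  -0.4  5.5] M [-0.178  1.167  0.002] w12.8 j6 -0.22 jaw 22.8
1.85 t33.63 p [542.6  155.28  48.13] F [-6.6 -1.3  7.4] M [-0.117  1.23  -0.094] w12.8 j6 -0.07 jaw 14.2
2.00 t34.01 p [542.39 155.27  47.79] F [-7.  -0.8  8.5] M [-0.189  1.288 -0.013] w12.5 j6 0.08 jaw 5.6
```

Run:
```python
from h import *
s=env.state();p=[.5421,.1552]
for dz in (.0002,.0004,.0006,.0008):
    env.move_straight([p[0],p[1],.0475+dz],vel=.01);env.pause(.1);s=st("%.4f"%dz)
    if s["contact_force"][2]<-1: break
```

```text
0.0002 t34.36 p [542.32 155.24  47.84] F [-4.1 -0.   5. ] M [ 0.029  0.775 -0.001] w13.0 j6 0.08 jaw 5.5
0.0004 t34.71 p [542.28 155.24  47.88] F [-2.5  1.   1.8] M [ 0.024  0.422 -0.002] w12.8 j6 0.08 jaw 5.4
0.0006 t35.06 p [542.27 155.21  48.  ] F [-0.5 -0.3 -4. ] M [ 0.174 -0.014  0.008] w13.1 j6 0.08 jaw 5.4
```

Run:
```python
from h import *
env.move_pose([.5421,.1552,.0479],ori(120-np.degrees(2.04)));env.pause(.05)
env.move_pose([.5421,.1552,.0478],ori(120-np.degrees(2.08)));env.pause(.2);s=st("tight")
env.move_straight([.5421,.1552,.0480],vel=.01);env.pause(.1);s=st("neutral")
```

```text
tight t35.81 p [542.06 155.17  47.81] F [-1.9  1.  -1.2] M [0.057 0.234 0.036] w12.5 j6 0.16 jaw 0.9
neutral t36.16 p [542.07 155.2   47.91] F [ 0.1  0.7 -6.2] M [0.107 0.049 0.055] w12.9 j6 0.16 jaw 0.8
```

Run:
```python
from h import *
im=cv2.imread("pics/side7.png")
g=im.astype(int);sub=g[148:166,280:300];m=(sub[...,0]>150)
ys,xs=np.nonzero(m);print(xs.min()+280,xs.max()+280,ys.min()+148,ys.max()+148)
c=[(xs.min()+xs.max())/2+280,(ys.min()+ys.max())/2+148];print(c,plane("side",[c,[xs.min()+279.5,c[1]],[xs.max()+280.5,c[1]]],.098))
t=cv2.imread("pics/top0.png");cv2.imwrite("pics/g9.png",cv2.resize(t[165:195,205:240],None,fx=16,fy=16,interpolation=cv2.INTER_NEAREST))
```

```text
280 298 155 165
[np.float64(289.0), np.float64(160.0)] [[0.60949565 0.14299334 0.098     ]
 [0.58546638 0.14667433 0.098     ]
 [0.63350406 0.13931555 0.098     ]]
```

View pics/g9.png

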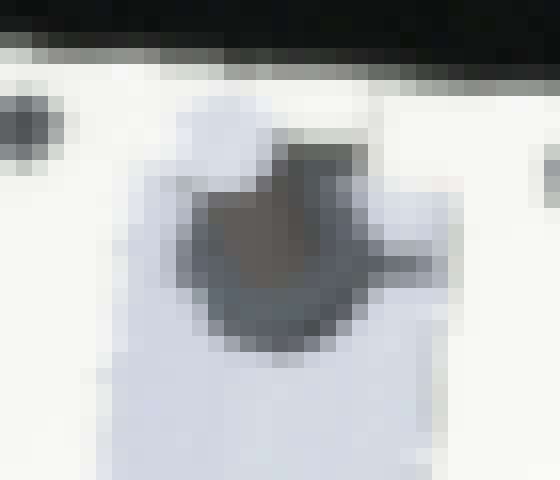

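Run:
```python
from h import *
print(plane("top",[218.6,173.6],.098),plane("side",[288.9,157.2],.098),tri([288.9,157.2],[218.6,173.6]))
```

```text
[[0.60982287 0.1565089  0.098     ]] [[0.61069112 0.15307321 0.098     ]] (array([0.61116789, 0.15724306, 0.09379718]), [np.float64(0.00010477265064292424), np.float64(0.00010477265064315741)])
```

Run:
```python
from h import *
env.move_straight([.5421,.1552,.0478],vel=.01);env.open_jaws();st("open")
env.move_straight([.5418,.1552,.14],vel=.1);st("up")
env.move_pose([.40,-.05,.25],ori(0.8));s=st("away")
for n in("side","top"):
    im=cv2.cvtColor(optics.read_camera(n),cv2.COLOR_RGB2BGR);cv2.imwrite(f"pics/{n}8.png",im)
a=cv2.imread("pics/side8.png");b=cv2.imread("pics/top8.png");a0=cv2.imread("pics/side0.png");b0=cv2.imread("pics/top0.png")
f=lambda im,x,y,w,h,k:cv2.resize(im[y:y+h,x:x+w],None,fx=k,fy=k,interpolation=cv2.INTER_CUBIC)
cv2.imwrite("pics/g10.png",np.hstack([f(a,214,140,96,66,5),cv2.resize(f(b,185,160,65,110,3),(300,330))]))
gray=lambda i:cv2.cvtColor(i,cv2.COLOR_BGR2GRAY).astype(float)
for nm,i,j,(x0,y0,x1,y1) in (("cap",a0,a,(278,148,300,180)),("foot_near",a0,a,(266,178,296,192)),("base",a0,a,(215,165,232,175)),("capT",b0,b,(208,165,240,192))):
    w=cv2.createHanningWindow((x1-x0,y1-y0),cv2.CV_64F);print(nm,cv2.phaseCorrelate(gray(i)[y0:y1,x0:x1],gray(j)[y0:y1,x0:x1],w))
```

```text
open t37.11 p [542.12 155.22  47.82] F [-0.1  0.6  0.2] M [ 0.023  0.009 -0.021] w85.6 j6 0.16 jaw 0.8
up t38.18 p [541.44 155.12 139.44] F [-0.2 -0.5  0.4] M [-0.007  0.023 -0.017] w85.2 j6 0.16 jaw 0.8
away t39.24 p [400.62 -49.65 249.69] F [-0.1 -0.7  0.4] M [ 0.016 -0.038 -0.025] w85.4 j6 -0.29 jaw 0.8
cap ((-0.03490471714093957, -0.02039431076725151), 0.8648356158853786)
foot_near ((0.04430421778183735, 0.43579566917518253), 0.945663993622505)
base ((0.13372837402130067, -0.36470895278432724), 1.1213969492798512)
capT ((-0.10008256708940877, 0.482937487643623), 1.003473636343875)
```

View pics/g10.png

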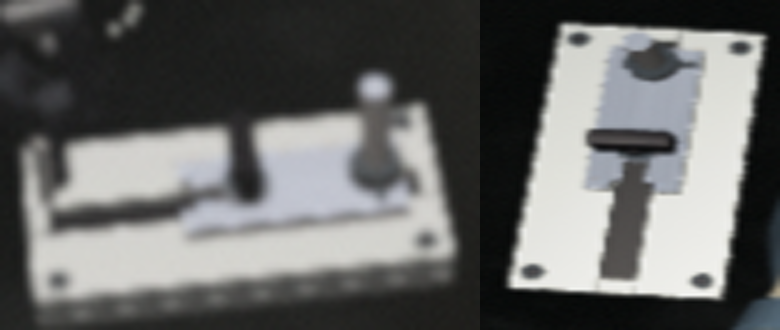

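View pics/side8.png

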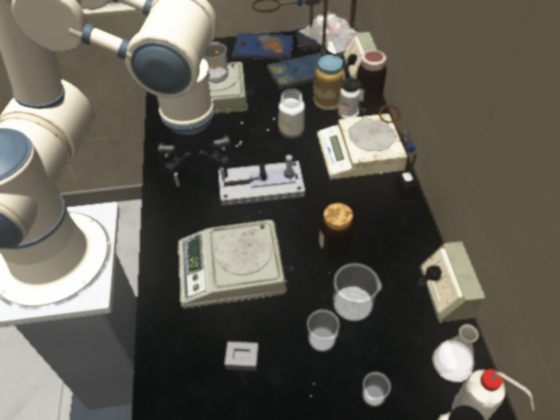

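Everything looks seated. As an independent check on the tightness, I'll touch the base top and then the bar top lightly with the shut fingers. The difference should be 47 mm less the closure.

Run:
```python
from h import *
env.gripper_close();st("shut")
def touch(x,y,zs,ze,tag):
    env.move_pose([x,y,zs+.03],ori(0.8)) ;env.move_straight([x,y,zs],vel=.1);env.pause(.05)
    hit=env.move_straight([x,y,ze],vel=.008,until_force=2.5);s=st(tag+str(hit))
    env.move_straight([x,y,zs+.03],vel=.1)
    return s["eef_pos"][2]
touch(.465,.19,.028,.0215,"base")
touch(.5424,.1564,.074,.0675,"bar")
```

```text
shut t40.11 p [400.01 -50.02 250.04] F [0.3 0.4 0.1] M [ 0.026 -0.058 -0.018] w0.2 j6 -0.29 jaw 0.8
baseTrue t42.37 p [465.06 190.05  24.03] F [-1.2 -0.7  7.7] M [-0.071  0.106 -0.021] w0.0 j6 0.25 jaw 0.8
barTrue t44.42 p [542.51 156.4   69.4 ] F [-0.8 -0.8  7.2] M [-0.025  0.168  0.01 ] w0.4 j6 0.16 jaw 0.8
```

Run:
```python
from h import *
env.move_straight([.52,.14,.20],vel=.15);s=st("away")
im=cv2.cvtColor(optics.read_camera("side"),cv2.COLOR_RGB2BGR);cv2.imwrite("pics/side9.png",im)
job.close_job()
```

```text
away t45.74 p [519.7  139.99 199.2 ] F [ 0.1 -0.   0.3] M [-0.025  0.017  0.019] w-0.1 j6 0.14 jaw 0.8
the job is handed in; nothing more can be done
```

I did the job as asked and handed it in at about 46 s of the 72 s allowed.

**What I did**
- I lifted the T-bolt out of the stand and lowered its head lengthwise through the slot. I turned it a quarter turn clockwise until it touched the channel wall.
- I slid it into the fork until the stud met the root, at about 7 N. The foot slides at over 15 N.
- I regripped the knob half a turn round, screwed it down about 2.08 rad and let go.

**Last checks**
- **Tightness:** light touches with the shut fingers put the base top at 24.0 mm and the bar top at 69.4 mm. That means about 1.6 mm of the 3 mm gap is closed (54 %, about 16 N). An earlier estimate from the press-down probe also gave about 1.6 mm. Counting the rotation gave 1.9 mm, so the two methods differ a little, but both lie between half and two thirds.
- **Foot position:** in the side camera the post and foot show no shift along the slot (0.05 px or less). The top camera gave a 0.5 px shift at the post. I put that down to changed shadows there but did not confirm it.
- **Slack:** my estimate of the total slack, about 3.6 mm, came out just under the stated minimum of 3.7 mm.
- **Surroundings:** no contact with the bottles or the beaker. In the last side picture I viewed, taken just before the touch check, they stood in place. The arm was clear of everything at hand-in.

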